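# Open the perfume case

### The job

A customer wants to smell a perfume: of the two glass cases on the counter, take the dark wooden one with the brass handle and the amber flacons inside, and swing its door wide open, about square to the case. Swing it smoothly without flinging it, let go and leave it standing open. Keep the blue incense case next to it shut.

Things in the scene. Friction and masses are not known exactly. Their poses are not given: they have to be found in the camera images.
- perfume_door (a joint): Opening angle (rad) of the perfume case's door: 0 shut, grows as it opens, stop at 1.75; may start ajar by up to 0.2. Hinged on the left as the robot faces it (+y side): from above it turns clockwise as it opens, the free edge coming towards the robot. No latch or spring, light friction (under 2 N at the handle): it stays where it is left. Door 214 wide, 244 high, 14 mm thick.
- perfume_door_handle (a point): Grip point on the perfume door's brass handle, an upright round bar 12 mm thick, 95 mm long, its axis 42 mm in front of the door near the free edge. The point is on the axis, 15 mm below the upper end, 242 mm above the counter. Two standoffs to the door lie 38 and 67 mm below it; above them the bar is free all round. Axes turn with the door: -x out of its face, y along it to the hinge, z up.
- perfume_door_hinge (a point): Point on the vertical hinge axis of the perfume door, at the height of the grip point; the handle circles it at 191 mm radius. Axes turn with the door. The case is a fixed glazed box of dark wood, 160 deep x 220 wide x 260 mm high, door towards the robot, amber flacons inside.
- incense_door (a joint): Opening angle (rad) of the other case's door, 0 shut. Same size and build, but painted blue, with a black handle and coloured incense packs inside, hinged on the right (-y side). It has to stay shut. The cases stand side by side about 0.36 m apart, turned up to 0.2 rad, and may swap places.

How it is judged:
At the end, for the whole second after the job is handed in: The perfume case's door stands open at 1.22 rad (70 degrees) or more, at rest and let go; the incense case's door is shut to within 0.08 rad (value of joint perfume_door above 1.22 rad and velocity of joint perfume_door between -0.05 and 0.05 rad/s and value of joint incense_door below 0.08 rad); the robot touches nothing.
It fails at once if the perfume door is flung (turns faster than 3 rad/s) (velocity of joint perfume_door above 3 rad/s).
It fails at once if the incense case's door is pulled open more than 0.15 rad (value of joint incense_door above 0.15 rad).
It also fails if it takes over 38 s, if anything falls off the work surface, if the arm or the gripper's body presses on something with over 40 N, if the wrist force passes 120 N, or if a joint passes its speed limit or range.

### The arm

A 7-joint arm with a two-finger parallel gripper is mounted at the origin on the work surface. World frame = base frame: x ahead of the robot, y to its left, z up, the work surface at z = 0. Lengths are in m, angles in rad, forces in N, time in s.
With the tool pointing down it reaches from about 0.425 to 0.875 m from the base axis. Payload 4.7 kg.
Tool frame: the origin (TCP) lies midway between the tips of the shut fingers; the grasp point (between the pads) lies 19 mm behind it; z points along the fingers, y is the direction in which the jaws open and shut (so a half turn about z gives the same grasp; the last joint's range is limited). The gripper opens to 85 mm and grips with 20 to 120 N. Pads are 22 mm wide; open, the fingers measure 114 mm over their backs; the gripper's body (76 mm by 85 mm) begins 54 mm behind the grasp point. The pads swing forward as they close: fully open they stand 13 mm farther back than shut.
Start: joints at [-1.231, 0.321, -0.07, 1.45, 0.023, 1.371, -0.057], TCP at [0.208, 0.616, 0.231] pointing down, gripper open.
Joint ranges: [-2.86, 2.86], [-0.3, 2.09], [-1.38, 1.24], [0.06, 2.45], [-1.56, 4.7], [0.09, 2.05], [-2.69, 2.69]. Speed limits (rad/s): [2.57, 2.57, 3.14, 3.14, 3.14, 3.14, 3.14].

### API

Orientations are given as a unit quaternion [x, y, z, w].
In Python, from rig import get_obs, get_image, camera_params, ctrl gives the robot as it stands. The module is installed in compiled form; this text tells all that it offers.
- The arm moves only by the tool play_rows, never from a script. Its argument "commands" is a list of rows, each a list of 2 entries, a list of its own where there are three numbers: the shift along the tool's x, y, z in mm, then the turn, a rotation vector about the tool's x, y, z in rad. In form: [[[dx, dy, dz], [wx, wy, wz]], ...]. A call has 1 to 12 rows; each row shifts and turns the commanded pose from where the row before left it, along the tool's axes as they then stand; what a row does not reach is not made up. A row lasts 1/10 s, in which the tool goes at most 50 mm and 8.59 degrees, less where a joint would pass 70% of its speed; a pose out of reach is approached as far as the arm can. A call with a gripper value outside its range is refused whole. "jaw" is the opening, from 0 (shut) to 1 (fully open), set as the call begins (left out, the last holds). The fingers move at their own pace and stop on an object; "newtons" is the grip in N (left out, the last holds). Time passes only in rows, so rows that do not move let the fingers close. It gives the time, the measured TCP pose, the force and the opening at its end, in the units of the state.
- get_obs(): the state, without advancing time (a new reading comes with each control period).
- get_image(name): name is "scene" or "top"; returns (picture, depth): 480x640x3 uint8, red, green, blue; 480x640 float32, m along the optical axis (not along the pixel's ray), 0 where there is no reading.
- camera_params(name): a dict with "fx", "fy", "cx", "cy" (pixels), "rvec" (rotation vector, rad) and "tvec" (3), from world to camera coordinates, as OpenCV has them. Camera axes: x right, y down, z forward; pixel columns grow to the right and rows downward; lengths in m; the calibration is good to about 2 mm. A picture is of the moment at which its call begins. camera_params takes no time and is no camera call.
- ctrl.sign_off(): hands the job in, once; it reports no verdict.
The state is a dict: "time_s": time; "joint_pos": joint angles; "qvel": joint speeds; "joint_torque": joint torques, N m; "ee_pos": TCP position; "tool_rot": TCP orientation; "ft_force": force on the tool from outside, world axes, zero at the start; "wrist_torque": the same for the moment, N m; "gripper_width": finger opening in m.
Only numpy, scipy, OpenCV 4.12 (cv2) and the standard library are available. Lean on these libraries where they do the work, as an engineer would, in place of code of your own. Each camera call takes 0.05 s, during which the arm holds its last target. There are 200 camera calls.

## Working session

There is one attempt and no reset: what is moved stays moved. The work goes in short steps, Python scripts to look and compute and a tool call to move; the robot and the scene stay as the last step left them, time stands still between calls to the robot, and variables do not carry over. Pictures are saved under pics/ and viewed, about 8 in all and at most 12, crops included, and the job is handed in when it is done.

Besides the shell and the picture viewer there is one more tool, called after "Call:" by a JSON object that holds its "api" and its "payload", one argument or row to a line. play_rows: Moves the arm, as the interface text tells. Its arguments: {"type":"object","properties":{"commands":{"type":"array"},"jaw":{"type":"number"},"newtons":{"type":"number"}},"required":["commands"]}

```bash
mkdir -p pics
cat > h.py <<'E'
import numpy as np, cv2
from scipy.spatial.transform import Rotation as R
from rig import get_obs,get_image,camera_params,ctrl
def cam(n):
    p=camera_params(n); K=np.array([[p['fx'],0,p['cx']],[0,p['fy'],p['cy']],[0,0,1]])
    return K,R.from_rotvec(p['rvec']).as_matrix(),np.array(p['tvec'])
def world(n,d):
    K,r,t=cam(n); v,u=np.mgrid[:480,:640]
    P=np.stack([(u-K[0,2])/K[0,0]*d,(v-K[1,2])/K[1,1]*d,d],-1)
    return (P-t)@r
def proj(n,p):
    K,r,t=cam(n); q=K@(r@np.array(p)+t); return q[:2]/q[2]
E
python3 - <<'E'
from h import *
for n in('scene','top'):
    i,d=get_image(n); cv2.imwrite(f'pics/{n}0.png',i[:,:,::-1]); np.savez(f'{n}0.npz',i=i,d=d)
    K,r,t=cam(n); print(n,-r.T@t,r[2],(d>0).mean())
o=get_obs(); print(o)
E
```

```text
scene [0.38342387 0.38280038 0.78647265] [ 0.29361972 -0.52813568 -0.79678113] 0.9958203125
top [0.48263078 0.00224572 0.96957079] [ 0.16292004 -0.02566475 -0.98630542] 0.9959765625
{'time_s': 0.1, 'joint_pos': array([-1.23094116,  0.32177936, -0.07013549,  1.45154232,  0.022609  ,
        1.37082188, -0.05691248]), 'qvel': array([ 0.00142597, -0.00157602, -0.00080505, -0.00065723,  0.00125622,
        0.000602  ,  0.00022511]), 'joint_torque': array([ 3.57025529e-04, -4.94878721e+01, -3.83788208e-01, -3.15208054e+01,
        1.30072242e-02,  7.50294275e-03, -1.85789560e-05]), 'ee_pos': array([0.20787909, 0.61534992, 0.23031885]), 'tool_rot': array([ 1.62126185e-01,  9.86769640e-01, -8.75763375e-04, -1.00124493e-04]), 'ft_force': array([-0.07333867,  0.30549479,  0.07408974]), 'wrist_torque': array([-0.03682675, -0.00932728,  0.02197647]), 'gripper_width': 0.08564959423267557}
```

View pics/scene0.png

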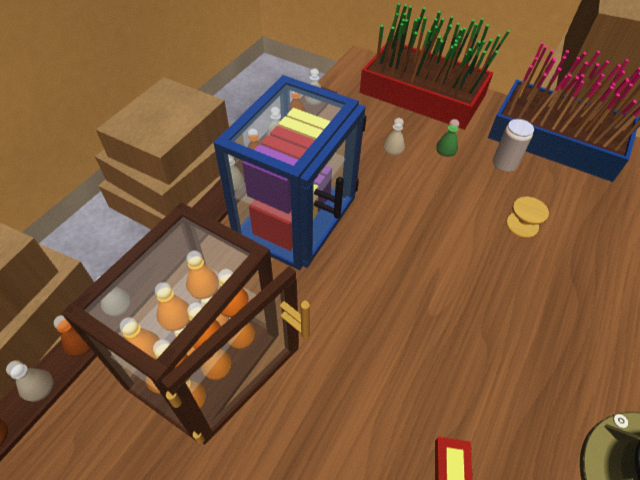

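View pics/top0.png

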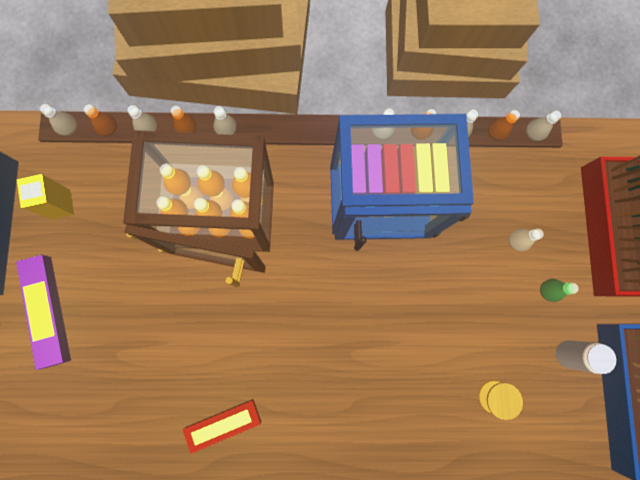

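Top view: the perfume case is on the left, its brass handle top is near (237,262) and the door is ajar. The blue case is on the right, with its handle at (360,235). Next I'll measure the handle, door and case.

Run:
```python
from h import *
for n,(u0,u1,v0,v1) in (('top',(215,260,250,295)),('scene',(275,320,290,345))):
    z=np.load(n+'0.npz'); i,d=z['i'],z['d']; W=world(n,d)
    h=cv2.cvtColor(i,cv2.COLOR_RGB2HSV); 
    m=(h[...,0]>15)&(h[...,0]<30)&(h[...,1]>130)&(h[...,2]>110)
    b=np.zeros_like(m); b[v0:v1,u0:u1]=1; m&=b
    m&=W[...,2]>.12
    P=W[m]; print(n,len(P),P.min(0).round(3),P.max(0).round(3))
    t=P[P[:,2]>.247]; print(' top pts',len(t),t.mean(0).round(4) if len(t) else '',t.std(0).round(4) if len(t) else '')
    for lo in np.arange(.16,.27,.01):
        s=P[(P[:,2]>lo)&(P[:,2]<lo+.01)]
        if len(s): print('  %.2f'%lo,len(s),s.mean(0).round(3),s.min(0).round(3),s.max(0).round(3))
z=np.load('top0.npz'); i,d=z['i'],z['d']; W=world('top',d)
h=cv2.cvtColor(i,cv2.COLOR_RGB2HSV)
m=(W[...,2]>.235)&(W[...,2]<.27); m[:,290:]=0; m[:120]=0
m&=~((h[...,0]>15)&(h[...,1]>130)&(h[...,2]>110))
s=np.zeros((480,640),np.uint8); s[m]=255
n,l,st,c=cv2.connectedComponentsWithStats(s)
for k in range(1,n):
    if st[k,4]>50: print(st[k],np.median(W[l==k],0).round(3),cv2.minAreaRect((W[l==k][:,:2]*1000).astype(np.float32)))
o=i.copy(); o[m]=[0,255,0]
c=cv2.resize(o[120:300,110:290],None,fx=3.3,fy=3.3,interpolation=0); cv2.imwrite('pics/c.png',c[:,:,::-1])
np.savez('m.npz',m=m)
```

```text
top 285 [0.483 0.002 0.122] [0.593 0.136 0.97 ]
 top pts 47 [0.5391 0.1145 0.2853] [0.0123 0.0238 0.1443]
  0.16 1 [0.591 0.123 0.165] [0.591 0.123 0.165] [0.591 0.123 0.165]
  0.17 53 [0.563 0.113 0.177] [0.537 0.108 0.171] [0.591 0.125 0.18 ]
  0.18 20 [0.558 0.116 0.183] [0.536 0.11  0.18 ] [0.593 0.136 0.19 ]
  0.19 4 [0.541 0.116 0.195] [0.537 0.115 0.193] [0.546 0.117 0.2  ]
  0.20 121 [0.564 0.115 0.207] [0.536 0.108 0.201] [0.585 0.123 0.21 ]
  0.21 15 [0.554 0.115 0.212] [0.537 0.111 0.21 ] [0.583 0.12  0.218]
  0.22 7 [0.54  0.116 0.225] [0.537 0.114 0.221] [0.545 0.119 0.227]
  0.23 7 [0.54  0.116 0.234] [0.536 0.114 0.23 ] [0.544 0.122 0.237]
  0.24 8 [0.541 0.116 0.244] [0.537 0.115 0.24 ] [0.547 0.118 0.249]
  0.25 44 [0.542 0.12  0.255] [0.536 0.115 0.251] [0.548 0.124 0.258]
scene 656 [0.383 0.085 0.142] [0.59  0.383 0.786]
 top pts 78 [0.5372 0.1297 0.2672] [0.0251 0.0412 0.0843]
  0.16 11 [0.569 0.112 0.167] [0.538 0.091 0.161] [0.589 0.127 0.17 ]
  0.17 157 [0.564 0.119 0.177] [0.537 0.095 0.17 ] [0.59  0.128 0.18 ]
  0.18 58 [0.557 0.12  0.183] [0.536 0.101 0.18 ] [0.589 0.127 0.19 ]
  0.19 40 [0.551 0.122 0.196] [0.536 0.103 0.19 ] [0.589 0.128 0.2  ]
  0.20 203 [0.563 0.119 0.207] [0.536 0.11  0.201] [0.585 0.128 0.21 ]
  0.21 30 [0.542 0.124 0.215] [0.536 0.115 0.21 ] [0.575 0.127 0.22 ]
  0.22 25 [0.54  0.125 0.225] [0.536 0.121 0.22 ] [0.545 0.128 0.23 ]
  0.23 29 [0.539 0.125 0.235] [0.536 0.12  0.23 ] [0.543 0.128 0.24 ]
  0.24 28 [0.539 0.125 0.245] [0.537 0.12  0.24 ] [0.543 0.128 0.25 ]
  0.25 68 [0.542 0.123 0.254] [0.536 0.116 0.25 ] [0.547 0.127 0.258]
[  123   130   142   130 12369] [0.704 0.184 0.257] ((686.5524291992188, 182.06814575195312), (221.11814880371094, 209.72225952148438), 87.77703857421875)
```

View pics/c.png

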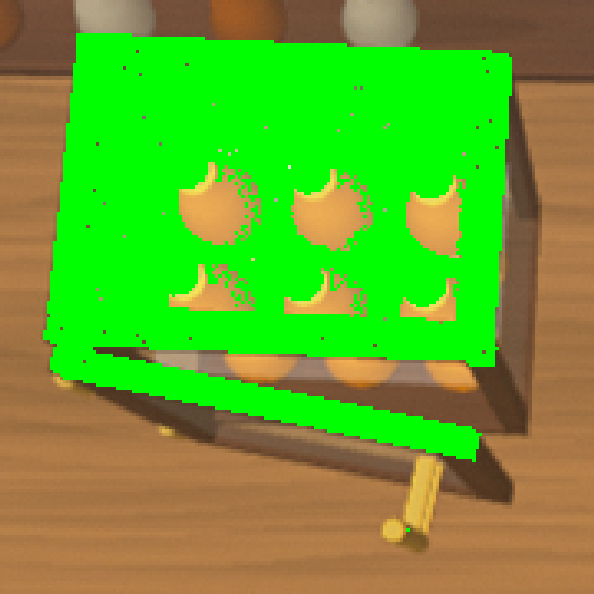

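The crop shows the door's top edge clearly, from (50,358) at the hinge to (480,443) at the free end. The bar top is at (393,530). I'll fit the door line and the hinge.

Run:
```python
from h import *
z=np.load('top0.npz'); d=z['d']; W=world('top',d); m=np.load('m.npz')['m']
u=np.arange(640)[None]; v=np.arange(480)[:,None]
# door band: around the crop line (50,358)->(480,443)
U=(u-110)*3.3; V=(v-120)*3.3
line=360+(U-50)*85/430
dm=m&(abs(V-line)<28)&(U>110)&(W[...,2]>.22)&(V>375)
P=W[dm]; print(len(P),np.median(P[:,2]))
r=cv2.minAreaRect((P[:,:2]*1000).astype(np.float32)); print(r); print(cv2.boxPoints(r))
vx,vy,x0,y0=cv2.fitLine((P[:,:2]).astype(np.float32),cv2.DIST_HUBER,0,1e-3,1e-3).ravel()
if vy<0: vx,vy=-vx,-vy
print('dir to hinge',vx,vy,np.arctan2(vx,vy))
a=np.arctan2(vx,vy); y=np.array([np.sin(a),np.cos(a)]); x=np.array([np.cos(a),-np.sin(a)]) # x into door
H=np.array([.542,.121]); c=np.array([x0,y0])
print('handle->door mid perp',(c-H)@x)
cm=m&(V<345); Q=W[cm][:,:2]; rc=cv2.minAreaRect((Q*1000).astype(np.float32)); print('case',rc,cv2.boxPoints(rc))
# along-door extent rel. handle
s=(P[:,:2]-H)@y; print('extent',s.min(),s.max())
for perp in (.042,.049): 
    L=np.sqrt(.191**2-perp**2); h=H+perp*x+L*y; print(perp,'hinge',h)
    for t in np.arange(0,1.5,.3):
        q=h+R.from_rotvec([0,0,-t]).as_matrix()[:2,:2]@(H-h) ; print('   ',t,q.round(3),np.hypot(*q).round(3))
```

```text
974 0.2554201627227992
((602.3240356445312, 172.19268798828125), (184.0946807861328, 14.539833068847656), 78.81288146972656)
[[577.3338    83.30482 ]
 [591.59735   80.483894]
 [627.3143   261.08057 ]
 [613.0507   263.9015  ]]
dir to hinge 0.18061808 0.9835533 0.18161482
handle->door mid perp 0.04858122105814069
case ((709.7775268554688, 181.43118286132812), (221.38818359375, 162.88441467285156), 88.07901000976562) [[624.6705    73.52936 ]
 [787.4633    68.069244]
 [794.8846   289.333   ]
 [632.09174  294.79312 ]]
extent -0.03074516883374835 0.15337976270048692
0.042 hinge [0.6169629  0.29667459]
    0.0 [0.542 0.121] 0.555
    0.3 [0.493 0.151] 0.516
    0.6 [0.456 0.194] 0.495
    0.8999999999999999 [0.433 0.246] 0.498
    1.2 [0.426 0.303] 0.523
0.049 hinge [0.62353759 0.29372122]
    0.0 [0.542 0.121] 0.555
    0.3 [0.495 0.153] 0.518
    0.6 [0.459 0.197] 0.499
    0.8999999999999999 [0.438 0.25 ] 0.504
    1.2 [0.433 0.307] 0.531
```

Door is open about 0.15 rad. The bar is at (0.542, 0.121) and the hinge near (0.620, 0.295). I'll raise the tool, turn it and travel above the handle.

Call:
{"api": "play_rows", "payload": {
  "commands": [
    [[0,0,-30],[0,0,-0.145]],
    [[0,0,-30],[0,0,0]],
    [[0,0,-30],[0,0,0]],
    [[-23,-24,0],[0,0,0]],
    [[-23,-24,0],[0,0,0]],
    [[-23,-24,0],[0,0,0]],
    [[-23,-24,0],[0,0,0]],
    [[-23,-24,0],[0,0,0]],
    [[-23,-24,0],[0,0,0]],
    [[-23,-24,0],[0,0,0]],
    [[-23,-24,0],[0,0,0]],
    [[-23,-24,0],[0,0,0]]
  ],
  "jaw": 1
}}

```text
time_s: 1.3
ee_pos: [0.3733, 0.3647, 0.3209]
tool_rot: [0.09, 0.996, -0.0, -0.0]
ft_force: [0.7, 0.6, 0.2]
gripper_width: 0.0854
```

Call:
{"api": "play_rows", "payload": {
  "commands": [
    [[-23,-23,0],[0,0,0]],
    [[-23,-23,0],[0,0,0]],
    [[-23,-23,0],[0,0,0]],
    [[-23,-23,0],[0,0,0]],
    [[-23,-23,0],[0,0,0]],
    [[-23,-23,0],[0,0,0]],
    [[-23,-23,0],[0,0,0]],
    [[-20,-20,0],[0,0,0]],
    [[-20,-20,0],[0,0,0]],
    [[0,0,0],[0,0,0]],
    [[0,0,0],[0,0,0]]
  ]
}}

```text
time_s: 2.4
ee_pos: [0.5343, 0.1319, 0.3209]
tool_rot: [0.091, 0.996, 0.0, -0.001]
ft_force: [-0.8, 0.5, -0.1]
gripper_width: 0.0855
```

Run:
```python
from h import *
o=get_obs(); p=o['ee_pos']; r=R.from_quat(o['tool_rot']); print(p,o['joint_pos'],r.as_matrix().round(3))
print('mm in tool',1000*r.inv().apply(np.array([.542,.121,.223])-p))
y=r.as_matrix()[:,1]; print('a',np.arctan2(y[0],y[1]))
i,d=get_image('scene'); cv2.imwrite('pics/s1.png',i[:,:,::-1])
```

```text
[0.53429387 0.13192954 0.32085779] [-0.63641435  0.07575685  0.37069769  1.56936408 -0.02785269  1.50257405
  1.12385129] [[-0.983  0.181 -0.001]
 [ 0.181  0.983  0.   ]
 [ 0.001 -0.    -1.   ]]
mm in tool [-9.65789221 -9.34455558 97.84881583]
a 0.1821848594031925
```

View pics/s1.png

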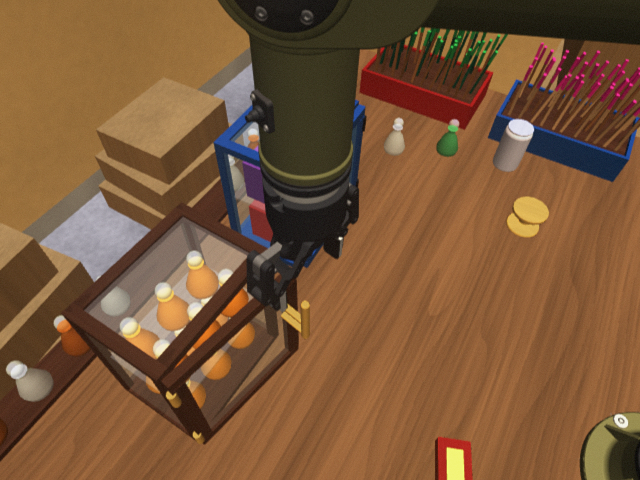

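The view shows the open gripper above the handle with nothing in the way. The jaws line up along the door and the bar is untouched at (305,318). Centering, descending, then closing.

Call:
{"api": "play_rows", "payload": {
  "commands": [
    [[-10,-9,0],[0,0,0]],
    [[0,0,0],[0,0,0]],
    [[0,0,20],[0,0,0]],
    [[0,0,20],[0,0,0]],
    [[0,0,20],[0,0,0]],
    [[0,0,18],[0,0,0]],
    [[0,0,10],[0,0,0]],
    [[0,0,10],[0,0,0]],
    [[0,0,0],[0,0,0]],
    [[0,0,0],[0,0,0]]
  ]
}}

```text
time_s: 3.45
ee_pos: [0.543, 0.1218, 0.2239]
tool_rot: [0.09, 0.996, 0.0, 0.0]
ft_force: [0.4, -0.4, 1.4]
gripper_width: 0.0856
```

Call:
{"api": "play_rows", "payload": {
  "commands": [
    [[0,0,0],[0,0,0]],
    [[0,0,0],[0,0,0]],
    [[0,0,0],[0,0,0]],
    [[0,0,0],[0,0,0]],
    [[0,0,0],[0,0,0]],
    [[0,0,0],[0,0,0]],
    [[0,0,0],[0,0,0]],
    [[0,0,0],[0,0,0]],
    [[0,0,0],[0,0,0]],
    [[0,0,0],[0,0,0]]
  ],
  "jaw": 0,
  "newtons": 30
}}

```text
time_s: 4.45
ee_pos: [0.5427, 0.1213, 0.2235]
tool_rot: [0.09, 0.996, -0.0, 0.0]
ft_force: [-1.2, -2.5, 2.6]
gripper_width: 0.0113
```

Grip holds at 11 mm opening. Starting the arc with a gentle ramp.

Call:
{"api": "play_rows", "payload": {
  "commands": [
    [[2.3,0.6,0],[0,0,0.0125]],
    [[4.6,1.2,0],[0,0,0.025]],
    [[4.6,1.2,0],[0,0,0.025]],
    [[6.9,1.8,0],[0,0,0.0375]],
    [[9.2,2.5,0],[0,0,0.05]],
    [[9.2,2.5,0],[0,0,0.05]],
    [[9.2,2.5,0],[0,0,0.05]],
    [[9.2,2.5,0],[0,0,0.05]],
    [[4.6,1.2,0],[0,0,0.025]],
    [[2.3,0.6,0],[0,0,0.0125]],
    [[0,0,0],[0,0,0]]
  ]
}}

```text
time_s: 5.55
ee_pos: [0.4901, 0.1593, 0.2235]
tool_rot: [0.256, 0.967, 0.002, 0.001]
ft_force: [3.5, 3.5, -1.1]
gripper_width: 0.011
```

Run:
```python
from h import *
o=get_obs(); p=o['ee_pos']; r=R.from_quat(o['tool_rot']); print(p,o['joint_pos'],o['gripper_width'],o['ft_force'],o['wrist_torque'])
print('F tool',r.inv().apply(o['ft_force']))
y=r.as_matrix()[:,1]; print('a',np.arctan2(y[0],y[1]))
i,d=get_image('scene'); cv2.imwrite('pics/s2.png',i[:,:,::-1])
```

```text
[0.49007453 0.15925211 0.22354714] [-0.69586883  0.02983211  0.33964505  1.80634526 -0.01207788  1.30399998
  0.70069542] 0.010983292432590936 [ 3.53926951  3.52390248 -1.0852574 ] [ 0.83465623 -0.73204941 -0.00565331]
F tool [-1.33470461  4.80873532  1.10305449]
a 0.5168866423070683
```

View pics/s2.png

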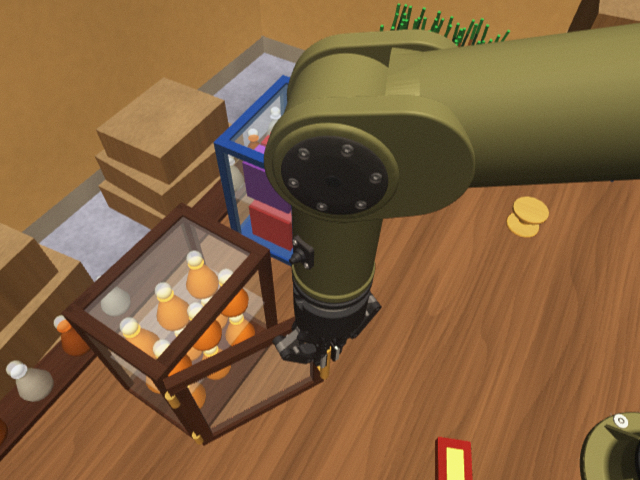

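The door follows the gripper and is now open about 0.48 rad. Forces are small, with a slight pull toward the hinge. Continuing with a slightly tighter arc.

Call:
{"api": "play_rows", "payload": {
  "commands": [
    [[4.6,1.6,0],[0,0,0.025]],
    [[6.9,2.2,0],[0,0,0.0375]],
    [[9.2,2.6,0],[0,0,0.05]],
    [[9.2,2.6,0],[0,0,0.05]],
    [[9.2,2.6,0],[0,0,0.05]],
    [[9.2,2.6,0],[0,0,0.05]],
    [[9.2,2.6,0],[0,0,0.05]],
    [[9.2,2.6,0],[0,0,0.05]],
    [[9.2,2.6,0],[0,0,0.05]],
    [[6.9,1.9,0],[0,0,0.0375]],
    [[4.6,1.3,0],[0,0,0.025]],
    [[0,0,0],[0,0,0]]
  ]
}}

```text
time_s: 6.8
ee_pos: [0.4444, 0.235, 0.2235]
tool_rot: [0.476, 0.879, 0.002, 0.002]
ft_force: [9.7, 3.8, -3.2]
gripper_width: 0.0111
```

```bash
cat > st.py <<'E'
from h import *
o=get_obs(); p=o['ee_pos']; r=R.from_quat(o['tool_rot']); print(p,o['joint_pos'],o['gripper_width'])
print('F tool',r.inv().apply(o['ft_force']))
y=r.as_matrix()[:,1]; print('a',np.arctan2(y[0],y[1]),'handle rel hinge',np.hypot(*(p[:2]-[.62,.295])))
E
python3 st.py
```

```text
[0.4444002  0.23502724 0.2235423 ] [-7.89068115e-01  1.23751474e-03  2.50053741e-01  1.83349732e+00
  9.50473895e-04  1.30057939e+00  3.81860878e-02] 0.011055996505788625
F tool [-2.0996244  10.18194058  3.23397238]
a 0.9933393004559432 handle rel hinge 0.18555867612443677
```

Call:
{"api": "play_rows", "payload": {
  "commands": [
    [[2.3,2.0,0],[0,0,0.0125]],
    [[4.6,2.6,0],[0,0,0.025]],
    [[6.9,2.8,0],[0,0,0.0375]],
    [[9.2,3.0,0],[0,0,0.05]],
    [[9.2,2.9,0],[0,0,0.05]],
    [[9.2,2.9,0],[0,0,0.05]],
    [[9.2,2.9,0],[0,0,0.05]],
    [[9.2,2.9,0],[0,0,0.05]],
    [[9.2,2.9,0],[0,0,0.05]],
    [[6.9,2.2,0],[0,0,0.0375]],
    [[4.6,1.4,0],[0,0,0.025]],
    [[0,0,0],[0,0,0]]
  ]
}}

```text
time_s: 8.0
ee_pos: [0.4372, 0.3198, 0.2235]
tool_rot: [0.656, 0.755, -0.0, -0.001]
ft_force: [-2.8, 0.7, 4.4]
gripper_width: 0.0108
```

```bash
python3 st.py
```

```text
[0.4372052  0.319823   0.22351448] [-0.86580379  0.0935404   0.19885104  1.73933699 -0.0204183   1.31166137
 -0.52146957] 0.010795178080188617
F tool [ 1.04135688 -2.6678632  -4.36105141]
a 1.429719003305059 handle rel hinge 0.18447255045156116
```

Call:
{"api": "play_rows", "payload": {
  "commands": [
    [[4.6,1.2,0],[0,0,0.025]],
    [[6.9,1.8,0],[0,0,0.0375]],
    [[4.6,1.2,0],[0,0,0.025]],
    [[2.3,0.6,0],[0,0,0.0125]],
    [[0,0,0],[0,0,0]],
    [[0,0,0],[0,0,0]],
    [[0,0,0],[0,0,0]]
  ]
}}

```text
time_s: 8.7
ee_pos: [0.4407, 0.3381, 0.2235]
tool_rot: [0.693, 0.721, 0.0, -0.0]
ft_force: [-3.1, 0.7, 5.0]
gripper_width: 0.0107
```

Call:
{"api": "play_rows", "payload": {
  "commands": [
    [[0,0,0],[0,0,0]],
    [[0,0,0],[0,0,0]],
    [[0,0,0],[0,0,0]],
    [[0,0,0],[0,0,0]],
    [[0,0,0],[0,0,0]],
    [[0,0,0],[0,0,0]],
    [[0,0,0],[0,0,0]],
    [[0,0,0],[0,0,0]]
  ],
  "jaw": 1
}}

```text
time_s: 9.5
ee_pos: [0.441, 0.3378, 0.2234]
tool_rot: [0.693, 0.721, 0.0, 0.0]
ft_force: [0.0, -0.0, 0.4]
gripper_width: 0.0853
```

Call:
{"api": "play_rows", "payload": {
  "commands": [
    [[0,0,-8],[0,0,0]],
    [[0,0,-15],[0,0,0]],
    [[0,0,-20],[0,0,0]],
    [[0,0,-25],[0,0,0]],
    [[0,0,-25],[0,0,0]],
    [[0,0,-20],[0,0,0]],
    [[0,0,-10],[0,0,0]],
    [[0,0,0],[0,0,0]],
    [[0,0,0],[0,0,0]]
  ]
}}

```text
time_s: 10.4
ee_pos: [0.4408, 0.3376, 0.3459]
tool_rot: [0.693, 0.721, -0.0, -0.0]
ft_force: [0.6, 0.6, -1.4]
gripper_width: 0.0852
```

```bash
python3 st.py
python3 - <<'E'
from h import *
for n in('scene','top'):
    i,d=get_image(n); np.savez(n+'3.npz',i=i,d=d); cv2.imwrite(f'pics/{n}3.png',i[:,:,::-1])
E
```

```text
[0.44080576 0.33764709 0.34592051] [-0.88644029  0.08525036  0.20015224  1.5066005  -0.01694181  1.55193214
 -0.6466361 ] 0.0852171334884417
F tool [0.59092646 0.60980564 1.38947551]
a 1.5307646794495178 handle rel hinge 0.1841992151455498
```

View pics/top3.png

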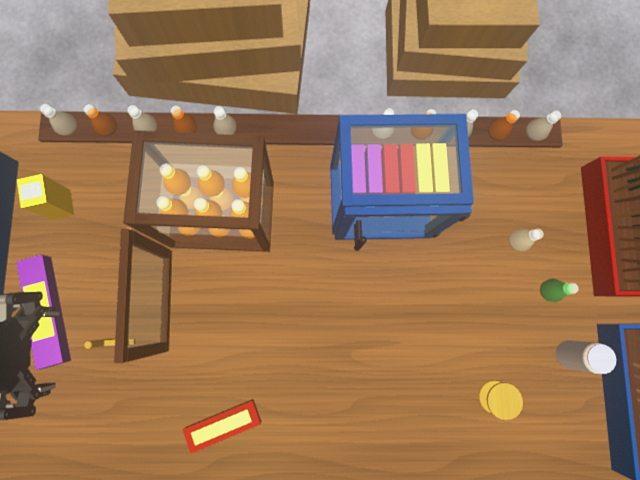

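View pics/scene3.png

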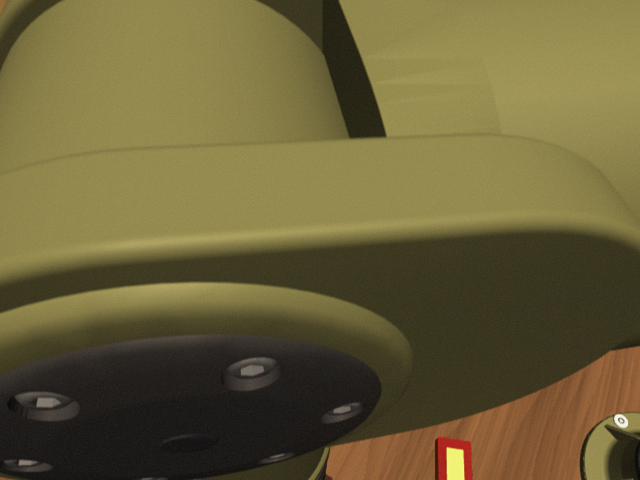

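The top view shows the perfume door standing square to its case, from (125,232) to (120,358). The handle is free, the gripper is clear, and the blue door looks unchanged. The scene view is blocked by the arm. One check that the doors are at rest, then I'll hand in.

Run:
```python
from h import *
for _ in range(6): i,d=get_image('top')
a=np.load('top3.npz')['i'].astype(int); b=np.load('top0.npz')['i'].astype(int)
df=lambda p,q,s:np.abs(p-q)[s].mean().round(2)
print('perfume change',df(a,i,np.s_[225:370,80:180]),'blue vs start',df(b,i,np.s_[110:260,325:480]))
W=world('top',d); m=(W[...,2]>.24)&(W[...,2]<.27); s=np.zeros_like(m); s[245:365,110:140]=1; P=W[m&s][:,:2].astype(np.float32)
l=cv2.fitLine(P,cv2.DIST_HUBER,0,1e-3,1e-3).ravel(); vx,vy=l[:2]*np.sign(l[0]); print('opening',np.arctan2(vx,vy)-.0335,len(P))
o=get_obs(); print(o['time_s'],np.abs(o['qvel']).max(),o['ft_force'])
ctrl.sign_off()
```

```text
perfume change 1.21 blue vs start 1.98
opening 1.522472 1437
10.8 0.0033854757505255278 [-0.77816282 -0.10685471 -0.35986002]
the job is handed in; nothing more can be done
```

The perfume case's door is open to about 1.52 rad (87°), and I handed the job in at 10.8 s. I gripped the top of its brass handle, which was ajar by about 0.15 rad, and swung it along its arc at up to roughly 0.5 rad/s. Then I let go and lifted the gripper clear.

My last checks showed the following:
- **Perfume door:** two top views 0.3 s apart showed almost no change, so it appears at rest. The 1.52 rad is fitted from camera depth.
- **Gripper:** it is open, about 12 cm above where it let go. Wrist force is under 1 N.
- **Incense door:** it looks the same in the top view as at the start (image difference close to noise). I did not measure its angle separately.
- **Check that failed:** the last scene-camera picture was blocked by the arm, so these checks rest on the top camera alone.

During the swing the wrist felt up to about 10 N toward the hinge, because my first arc was slightly wide. I tightened it and the force dropped back.

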